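# Put the colour standards away after the instrument check

## Robot

A 7-joint arm with a two-finger parallel gripper is mounted at the origin on the work surface. World frame = base frame: x ahead of the robot, y to its left, z up, the work surface at z = 0. Lengths are in m, angles in rad, forces in N, time in s.
With the tool pointing down it reaches from about 0.425 to 0.825 m from the base axis. Payload 3.6 kg.
Tool frame: the origin (TCP) lies on the centre line of the jaws, within the pads' length; the fingertips stand 25 mm ahead of it and the grasp point (between the pads) lies 6 mm ahead of it; z points along the fingers, y is the line along which they close (so a half turn about z gives the same grasp; the last joint's range is limited). The gripper opens to 93 mm and grips with 3 to 60 N. Pads are 15 mm wide; open, the fingers measure 128 mm over their backs; the gripper's body (75 mm by 188 mm) begins 65 mm behind the grasp point.
Start: joints at [-1.192, 0.615, -0.013, 1.423, 0.008, 1.103, -0.04], TCP at [0.256, 0.597, 0.244] pointing down, gripper open.
Joint ranges: [-3.12, 3.12], [-0.3, 2.06], [-1.34, 1.32], [0.26, 2.42], [-1.36, 4.5], [0.01, 1.98], [-2.84, 2.84]. Speed limits (rad/s): [2.79, 2.79, 3.14, 3.14, 3.14, 3.14, 3.14].

## Interface

Orientations are given as a rotation vector (axis times angle).
In Python, from plant import arm gives the robot as it stands. Calls block until the motion is done:
- arm.goto(position, orientation): joint-space move of the TCP to a pose.
- arm.move_straight(position, max_speed=0.15, orientation=None): straight line of the TCP; orientation=None keeps the orientation; max_speed is the mean speed in m/s.
- arm.move_joints(angles): joint-space move.
- arm.move_gripper(opening): finger opening in m; the grip force is fixed at half the most; returns when the fingers have stopped.
- arm.sleep(seconds).
- arm.inverse_kinematics(position, orientation): joint angles nearest the present ones, or None.
- arm.observe(): the state.
- arm.grab_frame(name): name is "side" or "top" or "wrist"; returns the picture (400x640x3 uint8, red, green, blue); there is no depth.
- arm.get_calibration(name): a dict with "fx", "fy", "cx", "cy" (pixels), "k1" (the pictures are not rectified: a ray, as slopes to the right and down, at radius r is drawn at 1 + k1 r^2 times it, then the intrinsics apply), "rvec" (rotation vector, rad) and "tvec" (3), from world to camera coordinates, as OpenCV has them; the wrist camera has in their place "T_tool_cam" (4x4, takes a point from camera to tool coordinates, whose origin is the TCP and whose axes are the flange's). Camera axes: x right, y down, z forward; pixel columns grow to the right and rows downward; lengths in m; the calibration is good to about 2 mm. A picture is of the moment at which its call begins: read the wrist's pose just before it. get_calibration takes no time and is no camera call.
A pose or a line that the arm cannot do raises arm.PlanningError and nothing moves.
- arm.close_job(): hands the job in; it is judged then, once.
The state is a dict: "t": time; "q": joint angles; "joint_vel": joint speeds; "tau": joint torques, N m; "tool_pos": TCP position; "tool_rot": TCP orientation; "ft_force": force on the tool from outside, world axes, zero at the start; "ft_torque": the same for the moment, N m; "finger_gap": finger opening in m; "finger_force": force on a finger pad.
Only numpy, scipy, OpenCV 4.12 (cv2) and the standard library are available. Lean on these libraries where they do the work, as an engineer would, in place of code of your own. Each camera call takes 0.05 s, during which the arm holds its last target. There are 200 camera calls.

## Task

The colour check is done: take the stack of ceramic colour standards apart. Put the white calibration cap that tops it on the instrument's measuring port so that it lies flat and covers the aperture, and lay each standard flat in the recess of the storage tray with the label of its own colour. The standards and the cap are fragile, so set them down rather than drop them, and leave the petri dish and the aperture mask where they are.

Things in the scene. Friction and masses are not known exactly. Their poses are not given: they have to be found in the camera images.
- white_cap: white calibration cap: a white ceramic disc 50 mm across and 6 mm thick under a black back 42 mm across and 6 mm thick, with an upright black round knob 24 mm across and 18 mm high in the middle of its top (30 mm high overall, a white dot on the knob), 0.07 kg; it starts on top of the red standard. Origin: centre of its underside, z up along the knob
- tile_red: red glazed ceramic colour standard, a plain slab 80 mm (x) by 50 mm (y) by 12 mm (z), about 0.11 kg; origin: centre of its underside, z up. At the start the top standard of the fanned stack, on the yellow one, the cap on it
- tile_yellow: yellow glazed ceramic colour standard, a plain slab 80 mm (x) by 50 mm (y) by 12 mm (z), about 0.11 kg; origin: centre of its underside, z up. At the start the middle standard, on the blue one, shifted about 16 mm so that a strip of the one below shows
- tile_blue: blue glazed ceramic colour standard, a plain slab 80 mm (x) by 50 mm (y) by 12 mm (z), about 0.11 kg; origin: centre of its underside, z up. At the start the bottom standard of the stack, on the bench
- tray_red: low dark tray, red label strip along its front edge, fixed. Its recess, 96 (x) by 66 (y) mm, has a light grey felt floor 10 mm above the bench and a rim 5 mm higher; mid-way along each long side (+y, -y) the rim has a 45 mm wide notch for the fingers, open outwards down to the floor. Origin: under the recess centre, at bench height; x along the recess, label at -x. A standard fits with its x along this x, either way round
- tray_yellow: low dark tray, yellow label strip along its front edge, fixed. Its recess, 96 (x) by 66 (y) mm, has a light grey felt floor 10 mm above the bench and a rim 5 mm higher; mid-way along each long side (+y, -y) the rim has a 45 mm wide notch for the fingers, open outwards down to the floor. Origin: under the recess centre, at bench height; x along the recess, label at -x. A standard fits with its x along this x, either way round
- tray_blue: low dark tray, blue label strip along its front edge, fixed. Its recess, 96 (x) by 66 (y) mm, has a light grey felt floor 10 mm above the bench and a rim 5 mm higher; mid-way along each long side (+y, -y) the rim has a 45 mm wide notch for the fingers, open outwards down to the floor. Origin: under the recess centre, at bench height; x along the recess, label at -x. A standard fits with its x along this x, either way round
- port (a point): centre of the measuring port of the colour-measuring instrument (off-white desktop machine on the left, 385 by 260 mm, 188 mm high, heavy and fixed): the middle of the dark 30 mm aperture in the flat steel top of the round grey turret (132 mm across); the point lies on that flat surface, about 188 mm above the bench, z up
- petri_dish: a closed glass petri dish, 63 mm across, 15 mm high and empty; a bystander, not to be disturbed. Origin: centre of its underside
- aperture_mask: a dark steel aperture mask, a disc 62 mm across with a 48 mm raised black centre, 8 mm high; a bystander, not to be disturbed. Origin: centre of its underside
Things that resemble listed ones, but are neither listed nor needed, are in the scene too. What is shaped like the tile_yellow but turquoise is not meant. There is more than one size of the tile_blue; the one meant has the size given above.

How it is judged:
At the end, for the whole second after the job is handed in: The cap lies flat on the port, its centre within 10 mm of the aperture's centre; each standard lies flat on the recess floor of the tray of its own colour (centre within 15 mm, length along the tray within 0.3 rad); all released and at rest (horizontal distance between white_cap and port below 0.01 m and z of white_cap in the frame of port between -0.004 and 0.004 m and angle between white_cap's own z axis and vertical below 0.08 rad and linear speed of each of white_cap, tile_red, tile_yellow, tile_blue below 0.02 m/s and horizontal distance between tile_red and tray_red below 0.015 m and z of tile_red in the frame of tray_red between 0.006 and 0.0135 m and angle between each of tile_red, tile_yellow, tile_blue's own z axis and vertical below 0.06 rad and angle between the x axis of tile_red and the x axis of tray_red, either way round below 0.3 rad and horizontal distance between tile_yellow and tray_yellow below 0.015 m and z of tile_yellow in the frame of tray_yellow between 0.006 and 0.0135 m and angle between the x axis of tile_yellow and the x axis of tray_yellow, either way round below 0.3 rad and horizontal distance between tile_blue and tray_blue below 0.015 m and z of tile_blue in the frame of tray_blue between 0.006 and 0.0135 m and angle between the x axis of tile_blue and the x axis of tray_blue, either way round below 0.3 rad); the robot touches nothing.
It fails at once if a standard or the cap was dropped (left the fingers and fell more than about 25 mm) ((contact force between the fingers and tile_red below 0.05 N and linear speed of tile_red above 0.7 m/s) or (contact force between the fingers and tile_yellow below 0.05 N and linear speed of tile_yellow above 0.7 m/s) or (contact force between the fingers and tile_blue below 0.05 N and linear speed of tile_blue above 0.7 m/s) or (contact force between the fingers and white_cap below 0.05 N and linear speed of white_cap above 0.7 m/s)).
It fails at once if the petri dish was pushed more than 25 mm (distance of petri_dish from where it was at the start of the episode above 0.025 m).
It fails at once if the aperture mask was pushed more than 25 mm (distance of aperture_mask from where it was at the start of the episode above 0.025 m).
It also fails if it takes over 93 s, if anything falls off the work surface, if the arm or the gripper's body presses on something with over 40 N, if the wrist force passes 120 N, or if a joint passes its speed limit or range.

## Working session

There is one attempt and no reset: what is moved stays moved. The work goes in short steps, each a Python script; the robot and the scene stay as the last script left them, time stands still between calls to the robot, and variables do not carry over. Pictures are saved under pics/ and viewed, at most 14 in all, crops included, and the job is handed in when it is done.

```bash
mkdir -p pics; cat > h.py <<'E'
import numpy as np, cv2
from scipy.spatial.transform import Rotation as R
from plant import arm
def save(name,fn):
    im=arm.grab_frame(name); cv2.imwrite('pics/'+fn,im[:,:,::-1]); return im
def ray(cal,uv,pose=None):
    x=(uv[0]-cal['cx'])/cal['fx'];y=(uv[1]-cal['cy'])/cal['fy']
    rd=np.hypot(x,y); r=rd
    for _ in range(30): r=rd/(1+cal['k1']*r*r)
    s=r/rd if rd>0 else 1
    d=np.array([x*s,y*s,1.])
    if 'rvec' in cal:
        M=R.from_rotvec(np.ravel(cal['rvec'])).as_matrix(); return -M.T@np.ravel(cal['tvec']), M.T@d
    T=np.array(cal['T_tool_cam']); W=R.from_rotvec(pose[1]).as_matrix()
    return np.array(pose[0])+W@T[:3,3], W@T[:3,:3]@d
def at(cal,uv,z,pose=None):
    o,d=ray(cal,uv,pose); return o+d*(z-o[2])/d[2]
def down(yaw): # tool z down, tool y (closing) axis at angle yaw from world x
    y=np.array([np.cos(yaw),np.sin(yaw),0]);z=np.array([0,0,-1.]);x=np.cross(y,z)
    return R.from_matrix(np.stack([x,y,z],1)).as_rotvec()
E
python3 - <<'E'
from h import *
s=arm.observe();print(s['t'],s['tool_pos'],s['tool_rot'])
for n in('top','side','wrist'):save(n,n+'0.png');print(arm.get_calibration(n))
E
```

```text
0.0 [0.25569514 0.59681753 0.24248618] [-0.63132943 -3.07702518  0.00390591]
{'fx': 370.3941455984564, 'fy': 370.3941455984564, 'cx': 318.69006263234826, 'cy': 199.28637880909292, 'k1': -0.04941508052946038, 'rvec': array([ 1.90850576, -2.31274523,  0.24175376]), 'tvec': array([0.07857417, 0.4770508 , 0.90790955])}
{'fx': 362.2906841680918, 'fy': 362.2906841680918, 'cx': 316.2719599409903, 'cy': 202.0354842013392, 'k1': -0.08302614591599264, 'rvec': array([ 2.1162954 , -0.44420819,  0.24559818]), 'tvec': array([-0.41541921,  0.20629294,  0.72169527])}
{'fx': 323.35482377402246, 'fy': 323.35482377402246, 'cx': 315.51825427590643, 'cy': 200.15485446712947, 'k1': 0.009926586957192616, 'T_tool_cam': array([[ 3.67036378e-04, -9.61323401e-01, -2.75421829e-01,
         7.64132609e-02],
       [ 9.99999907e-01,  2.90456420e-04,  3.18833807e-04,
        -7.42293126e-05],
       [-2.26504362e-04, -2.75421920e-01,  9.61323418e-01,
        -1.40610352e-01],
       [ 0.00000000e+00,  0.00000000e+00,  0.00000000e+00,
         1.00000000e+00]])}
```

View pics/top0.png

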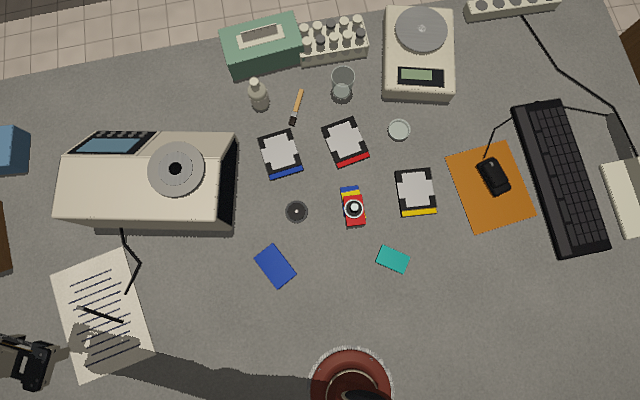

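View pics/side0.png

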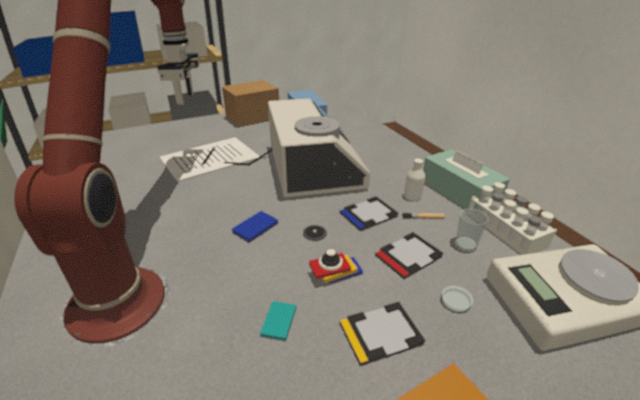

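Candidates in the top view:
- **Cap and stack:** (353,205). The red tile with the cap is on top, and yellow and blue strips show at (349,190).
- **Look-alikes:** a larger blue slab at (275,265), a turquoise slab at (393,258), and the mask at (297,211), which is dark with a ring.
- **Trays:** blue (280,153), red (346,142), yellow (415,192).
- **Other:** petri dish at (399,130), port at (176,169).

I choose the stack at (353,205) and check it in a close crop.

```bash
python3 - <<'E'
from h import *
im=cv2.imread('pics/top0.png')
c=arm.get_calibration('top')
cv2.imwrite('pics/c1.png',cv2.resize(im[110:235,250:445],None,fx=4,fy=4,interpolation=cv2.INTER_CUBIC))
for n,p,z in [('stack',(353,209),.066),('blue',(280,152),.01),('red',(346,139),.01),('yel',(415,188),.01),('port',(175.5,169),.188),('petri',(399,130),.015),('mask',(297,211),.008)]: print(n,at(c,p,z).round(4))
E
```

```text
stack [ 0.4388 -0.0932  0.066 ]
blue [0.6438 0.065  0.01  ]
red [ 0.6464 -0.1227  0.01  ]
yel [ 0.4727 -0.2784  0.01  ]
port [0.5849 0.2969 0.188 ]
petri [ 0.6429 -0.2737  0.015 ]
mask [0.4715 0.0482 0.008 ]
```

View pics/c1.png

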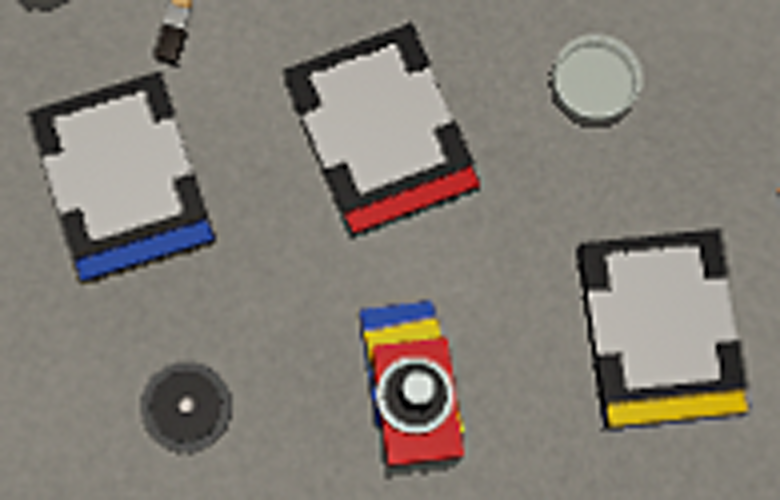

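The crop confirms the choice: the stack's red top is at about crop (418,400), with the yellow and blue strips on its far end. I'll move now and take wrist views for precision.

```bash
python3 - <<'E'
from h import *
arm.goto([0.50,-0.10,0.36],down(np.pi/2))
import json
o=arm.observe();P=[(o['tool_pos'].tolist(),o['tool_rot'].tolist())];save('wrist','w1.png')
arm.move_straight([0.45,-0.09,0.22],0.3)
o=arm.observe();P.append((o['tool_pos'].tolist(),o['tool_rot'].tolist()));save('wrist','w2.png')
json.dump(P,open('poses.json','w'));print(o['t'],P,o['q'].round(2))
for i in(1,2):
    im=cv2.imread(f'pics/w{i}.png');cv2.imwrite(f'pics/w{i}b.png',cv2.resize(im,(800,500),interpolation=cv2.INTER_CUBIC))
E
```

```text
3.4917 [([0.5002974358051469, -0.09903824694931213, 0.3597909486361523], [0.002727135937760907, -3.1413318206081864, -0.0006651712752192053]), ([0.451312768954435, -0.0901121070153472, 0.22077334574971877], [-0.0007817108332251919, 3.1395169090370265, -0.0009349256900604855])] [-0.13  0.37  0.38  1.99 -0.19  0.81  1.93]
```

View pics/w1b.png

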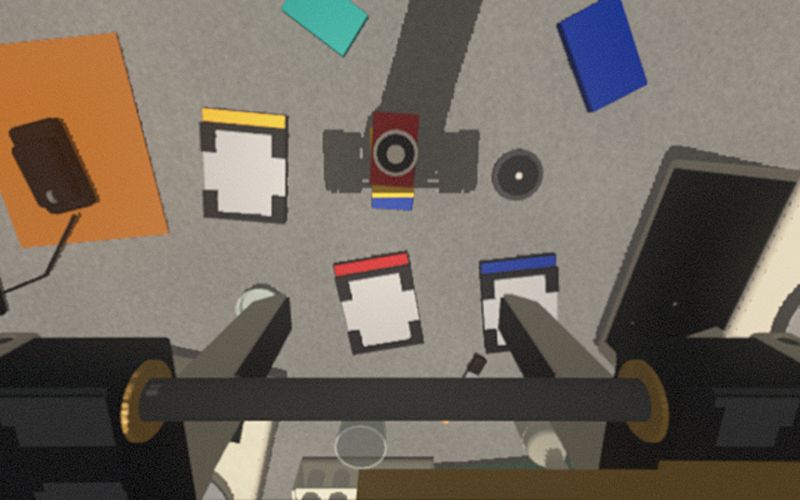

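View pics/w2b.png

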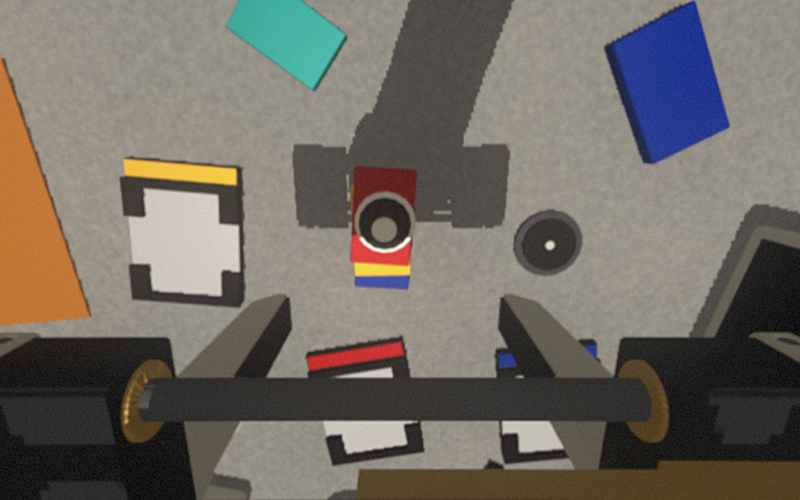

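The wrist views are clear. In w2b the knob's dot is at (384,229), the red corners are at (354,166), (416,170), (411,265) and (350,261), and the far strips run to (355,287)–(408,289). All three trays show in w1b, with blue partly hidden by a finger. Next I'll compute poses.

```bash
cat > m.py <<'E'
from h import *
import json
P=json.load(open('poses.json'))
ct=arm.get_calibration('top');cw=arm.get_calibration('wrist')
def comps(m): 
    n,l,s,c=cv2.connectedComponentsWithStats(m.astype(np.uint8),connectivity=4); return [(l==i) for i in range(1,n) if s[i,4]>60]
def trays(fn,cal,pose,approx):
    im=cv2.imread(fn);hsv=cv2.cvtColor(im,cv2.COLOR_BGR2HSV).astype(int);H,S,V=hsv[...,0],hsv[...,1],hsv[...,2]
    col={'red':((H<8)|(H>172))&(S>140),'yellow':(H>18)&(H<32)&(S>140),'blue':(H>105)&(H<125)&(S>120)}
    for k,a in approx.items():
        w=[at(cal,np.argwhere(c)[:,::-1].mean(0),.01,pose)[:2] for c in comps((V>165)&(S<30))]
        f=min(w,key=lambda p:np.hypot(*(p-a)))
        best=None
        for c in comps(col[k]&(V>80)):
            q=np.array([at(cal,uv,.015,pose)[:2] for uv in np.argwhere(c)[:,::-1]]);m=q.mean(0)
            d=abs(np.hypot(*(m-f))-.065)
            if best is None or d<best[0]: best=(d,m,q)
        _,m,q=best; v=np.linalg.svd(q-m)[2][0]; v=v*np.sign(v[1])
        e=f-m
        print(fn,k,'floor',f.round(4),'label',m.round(4),'yaw',np.degrees(np.arctan2(v[1],v[0])).round(1),'lab->floor',np.degrees(np.arctan2(e[1],e[0])).round(1),np.hypot(*e).round(4))
A={'red':np.array([.646,-.123]),'yellow':np.array([.473,-.278]),'blue':np.array([.644,.065])}
trays('pics/top0.png',ct,None,A)
trays('pics/w1.png',cw,P[0],{k:A[k] for k in('red','yellow')})
w=lambda u,v,z:at(cw,(u/1.25,v/1.25),z,P[1])[:2].round(4)
print('dot',w(384,229,.066),'top',at(ct,(250+418/4,110+388/4),.066)[:2].round(4))
for uv in((354,166),(416,170),(411,265),(350,261)):print('red',w(*uv,.036))
for uv in((354,276),(410,277)):print('yel far',w(*uv,.024))
for uv in((355,287),(408,289)):print('blue far',w(*uv,.012))
T=lambda u,v,z:at(ct,(250+u/4,110+v/4),z)[:2].round(4)
print('top red far',T(373,344,.036),T(447,338,.036),'near',T(388,467,.036),T(463,458,.036))
print('top yel far',T(365,331,.024),T(440,320,.024),'blue far',T(361,311,.012),T(434,301,.012))
E
python3 m.py
```

```text
pics/top0.png red floor [ 0.6472 -0.1169] label [ 0.5829 -0.127 ] yaw 100.0 lab->floor 8.9 0.0651
pics/top0.png yellow floor [ 0.4704 -0.2784] label [ 0.407  -0.2707] yaw 85.5 lab->floor -6.9 0.0639
pics/top0.png blue floor [0.6473 0.068 ] label [0.582 0.06 ] yaw 97.1 lab->floor 7.0 0.0657
pics/w1.png red floor [ 0.6451 -0.1177] label [ 0.5809 -0.1284] yaw 100.7 lab->floor 9.5 0.0651
pics/w1.png yellow floor [ 0.468  -0.2789] label [ 0.4063 -0.2711] yaw 85.2 lab->floor -7.3 0.0622
dot [ 0.4433 -0.098 ] top [ 0.4431 -0.098 ]
red [ 0.3993 -0.1222]
red [ 0.4024 -0.0732]
red [ 0.4815 -0.0762]
red [ 0.478  -0.1277]
yel far [ 0.4958 -0.126 ]
yel far [ 0.4967 -0.0764]
blue far [ 0.5109 -0.1266]
blue far [ 0.5128 -0.0776]
top red far [ 0.4826 -0.079 ] [ 0.4773 -0.1277] near [ 0.401 -0.072] [ 0.3975 -0.121 ]
top yel far [ 0.4948 -0.0769] [ 0.4927 -0.1277] blue far [ 0.5115 -0.0783] [ 0.5089 -0.1284]
```

```bash
python3 - <<'E'
from h import *
import json
P=json.load(open('poses.json'));cw=arm.get_calibration('wrist');ct=arm.get_calibration('top')
for z in(0,.1):
    print(z,[at(cw,(u/1.25,v/1.25),z,P[0])[:2].round(3) for u,v in((670,150),(608,330))],[at(ct,uv,z)[:2].round(3) for uv in((238,132),(232,235))])
Q=arm.observe()['q']
for n,p,yw in(('cap',(.443,-.098,.075),90),('red',(.44,-.1,.05),86.3),('yel',(.455,-.1,.04),88),('blu',(.471,-.1,.028),88),('tr',(.646,-.117,.04),99.5),('ty',(.469,-.2786,.04),85.3),('tb',(.647,.068,.04),97),('port',(.585,.297,.23),90),('port',(.585,.297,.23),117),('portlook',(.5,.27,.33),117)):
    for k in(0,180):
        r=arm.inverse_kinematics(p,down(np.radians(yw-k)));print(n,yw-k,None if r is None else r.round(2))
E
```

```text
0 [array([0.442, 0.231]), array([0.68 , 0.192])] [array([0.729, 0.173]), array([0.442, 0.231])]
0.1 [array([0.438, 0.165]), array([0.628, 0.134])] [array([0.685, 0.158]), array([0.426, 0.21 ])]
cap 90 [ 0.    0.61  0.25  2.15 -0.35  0.42  2.1 ]
cap -90 [-0.49  0.91  1.13  2.17 -1.15  0.9  -0.2 ]
red 86.3 [ 0.03  0.65  0.22  2.17 -0.39  0.35  2.08]
red -93.7 [-0.48  0.97  1.13  2.19 -1.24  0.91 -0.18]
yel 88 [ 0.03  0.69  0.21  2.14 -0.39  0.35  2.1 ]
yel -92 [-0.48  1.01  1.13  2.15 -1.26  0.93 -0.16]
blu 88 [ 0.02  0.72  0.21  2.1  -0.4   0.36  2.1 ]
blu -92 [-0.47  1.05  1.13  2.12 -1.28  0.96 -0.17]
tr 99.5 [-0.02  0.87  0.3   1.59 -0.35  0.73  2.17]
tr -80.5 [-0.35  1.09  1.    1.6  -1.03  1.06 -0.44]
ty 85.3 [ 0.3   0.76  0.3   1.92 -0.42  0.52  2.39]
ty -94.7 [-0.12  1.07  1.13  1.93 -1.19  1.02 -0.06]
tb 97 [-0.29  0.86  0.27  1.61 -0.31  0.71  1.82]
tb -83 [-0.64  1.09  1.01  1.62 -1.04  1.06 -0.75]
port 90 [-0.68  0.65  0.32  1.43 -0.22  1.09  1.25]
port -90 [-1.03  0.88  1.13  1.44 -0.8   1.33 -1.42]
port 117 [-0.62  0.64  0.2   1.43 -0.14  1.09  1.65]
port -63 [-1.01  0.84  1.05  1.44 -0.74  1.28 -1.  ]
portlook 117 [-0.73  0.42  0.31  1.54 -0.13  1.2   1.64]
portlook -63 [-1.14  0.59  1.07  1.55 -0.53  1.32 -1.11]
```

```bash
python3 - <<'E'
from h import *
import json
arm.move_straight([.443,-.098,.13],.2,orientation=down(np.pi/2))
arm.move_straight([.443,-.098,.0755],.08)
print(arm.observe()['ft_force'].round(1))
arm.move_gripper(0.015)
o=arm.observe();print(o['finger_gap'],o['finger_force'])
arm.move_straight([.443,-.098,.33],.25)
arm.goto([.645,.325,.37],down(np.radians(117)))
o=arm.observe();json.dump((o['tool_pos'].tolist(),o['tool_rot'].tolist()),open('p3.json','w'))
im=save('wrist','w3.png');print(o['t'],o['tool_pos'],o['finger_gap'],o['ft_force'].round(1))
cv2.imwrite('pics/w3b.png',cv2.resize(im[:,:,::-1],(800,500),interpolation=cv2.INTER_CUBIC))
E
```

```text
[-0.   0.6 -0.3]
0.02348728809459184 29.99997317790985
8.95 [0.64559839 0.32306417 0.37034377] 0.02353252553883379 [ 0.8 -0.6 -0.9]
```

View pics/w3b.png

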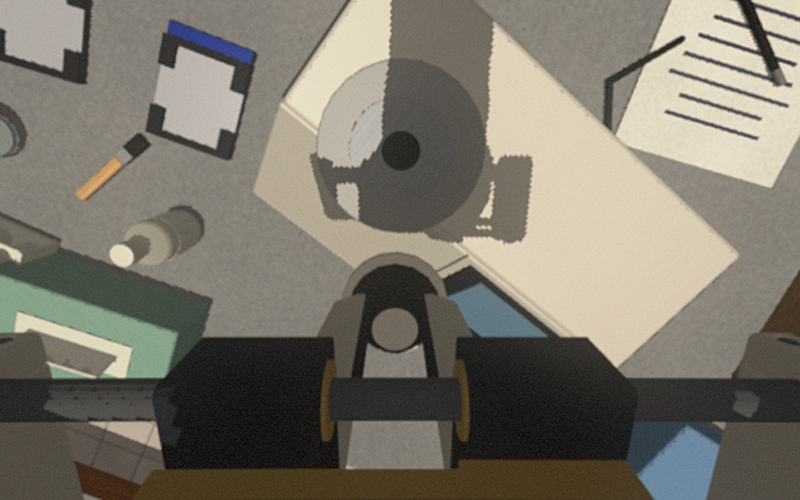

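The cap is held, and the aperture centre is at (401,151) in this view. I'll place the cap.

```bash
cat >> h.py <<'E'
def lower(x,y,z0,z1,fstop=4,step=.0015):
    """guarded descent from z0 until contact or z1"""
    arm.move_straight([x,y,z0],.12); f0=arm.observe()['ft_force'][2]; z=z0
    while z>z1:
        z=max(z-step,z1); arm.move_straight([x,y,z],.03)
        if arm.observe()['ft_force'][2]-f0>fstop: break
    o=arm.observe(); print('low',z.__round__(4),o['tool_pos'].round(4),'dF',(o['ft_force'][2]-f0).round(2))
E
python3 - <<'E'
from h import *
import json
p=at(arm.get_calibration('wrist'),(401/1.25,151/1.25),.188,json.load(open('p3.json')))
q=at(arm.get_calibration('top'),(175.5,169),.188);print(p,q)
x,y=p[:2]
arm.move_straight([x,y,.28],.25)
lower(x,y,.233,.225)
arm.move_gripper(.06);arm.sleep(.2)
arm.move_straight([x,y,.33],.15)
arm.goto([.45,-.09,.22],down(np.pi/2))
im=save('top','t4.png');print(arm.observe()['t'])
a=cv2.resize(im[130:210,130:230,::-1],(400,320),interpolation=cv2.INTER_CUBIC)
im=save('wrist','w4.png')
b=cv2.resize(im[100:260,220:420,::-1],(400,320),interpolation=cv2.INTER_CUBIC)
cv2.imwrite('pics/c4.png',np.hstack([a,b]))
E
```

```text
[0.58634132 0.29838386 0.188     ] [0.58487577 0.29692822 0.188     ]
low 0.2255 [0.5867 0.2985 0.2275] dF 7.85
14.825
```

View pics/c4.png

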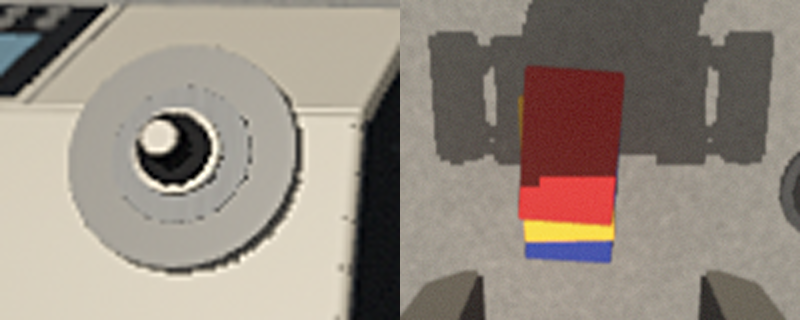

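The left half of the crop shows the cap flat and concentric on the port, with the ring near crop (177,151). The right half shows the stack unmoved. Next is red.

```bash
cat >> h.py <<'E'
def tile(pick,py,zb,place,ty,look=None,lift=.15):
    """pick (x,y) closing-yaw py deg, tile underside zb; place in tray (floor .010)"""
    arm.move_gripper(.09)
    arm.goto([*pick,.13],down(np.radians(py)))
    arm.move_straight([*pick,zb+.0275],.1); print('f',arm.observe()['ft_force'].round(1))
    arm.move_gripper(.03); o=arm.observe(); print('gap',o['finger_gap'],o['finger_force'],o['ft_force'].round(1))
    arm.move_straight([*pick,zb+.045],.06); arm.move_straight([*pick,lift],.2)
    arm.goto([*place,lift],down(np.radians(ty)))
    arm.move_straight([*place,.06],.2)
    lower(*place,.045,.0365)
    arm.move_gripper(.062); arm.sleep(.2)
    arm.move_straight([*place,.09],.12); arm.move_straight([*place,lift],.25)
    print(arm.observe()['t'],arm.observe()['finger_gap'])
def look():
    import json
    arm.goto([0.50,-0.10,0.36],down(np.pi/2)); o=arm.observe()
    json.dump((o['tool_pos'].tolist(),o['tool_rot'].tolist()),open('pl.json','w'))
    im=save('wrist','wl.png')
    cv2.imwrite('pics/wlb.png',cv2.resize(im[60:300,130:450,::-1],(800,600),interpolation=cv2.INTER_CUBIC))
E
python3 - <<'E'
from h import *
tile((.440,-.0995),86.3,.024,(.646,-.1172),99.5)
look()
E
```

```text
f [-1.1 -0.5 -0.2]
gap 0.04956236668317112 29.989799559116364 [-0.7  0.1  0.2]
low 0.0365 [ 0.6463 -0.1173  0.0376] dF 6.51
23.5333 0.0621891531518323
```

View pics/wlb.png

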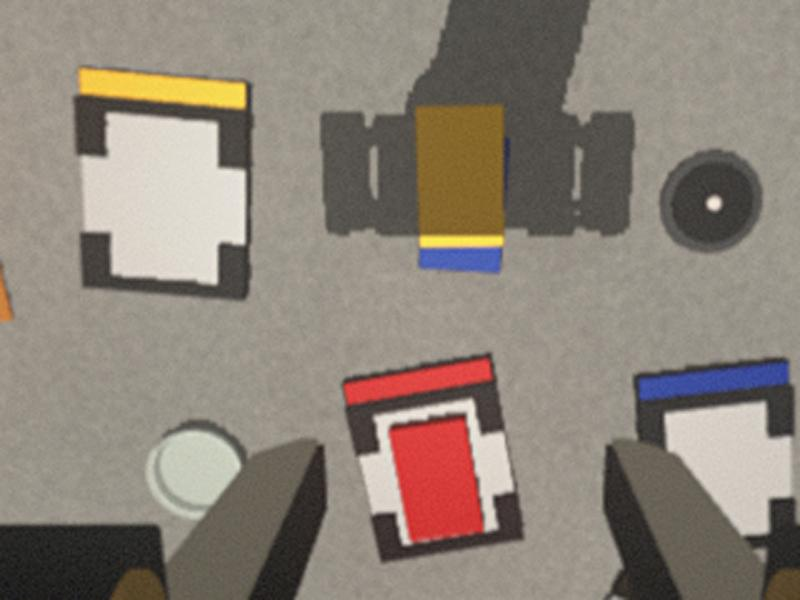

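Red lies inside its recess at about (437,480) and the stack is undisturbed. The yellow corners are (416,105), (503,105), (504,247) and (420,248), and the blue far edge is (419,268)–(501,272).

```bash
python3 - <<'E'
from h import *
import json
p=json.load(open('pl.json'));c=arm.get_calibration('wrist')
w=lambda u,v,z:at(c,(130+u/2.5,60+v/2.5),z,p)[:2]
Y=np.array([w(*k,.024) for k in((416,105),(503,105),(504,247),(420,248))]);print(Y.round(4))
B=np.array([w(*k,.012) for k in((419,268),(501,272))]);print('blue far',B.round(4))
x=(Y[2]+Y[3]-Y[0]-Y[1]);a=np.degrees(np.arctan2(x[1],x[0]));m=Y.mean(0);print('yel',m,a)
R_=np.array([w(*k,.022) for k in((389,427),(466,417),(484,530),(410,543))]);print('red placed',R_.mean(0))
pick=(.5*m+.5*np.array([.4555,-.1005])); yaw=90+.5*a-.5*1.5
print(pick,yaw)
tile(tuple(pick),yaw,.012,(.4692,-.2786),85.3)
look()
E
```

```text
[[ 0.4155 -0.1263]
 [ 0.4154 -0.0774]
 [ 0.4954 -0.0756]
 [ 0.4961 -0.1251]]
blue far [[ 0.5101 -0.1265]
 [ 0.5125 -0.0766]]
yel [ 0.45559993 -0.10107666] 1.042336970783427
red placed [ 0.64626131 -0.11605435]
[ 0.45554997 -0.10078833] 89.77116848539171
f [-0.4 -0.4 -0.9]
gap 0.04941040231028251 29.959910809993744 [-0.1  0.2  0.9]
low 0.0365 [ 0.4694 -0.2788  0.0376] dF 7.53
33.7917 0.06223177480707742
```

View pics/wlb.png

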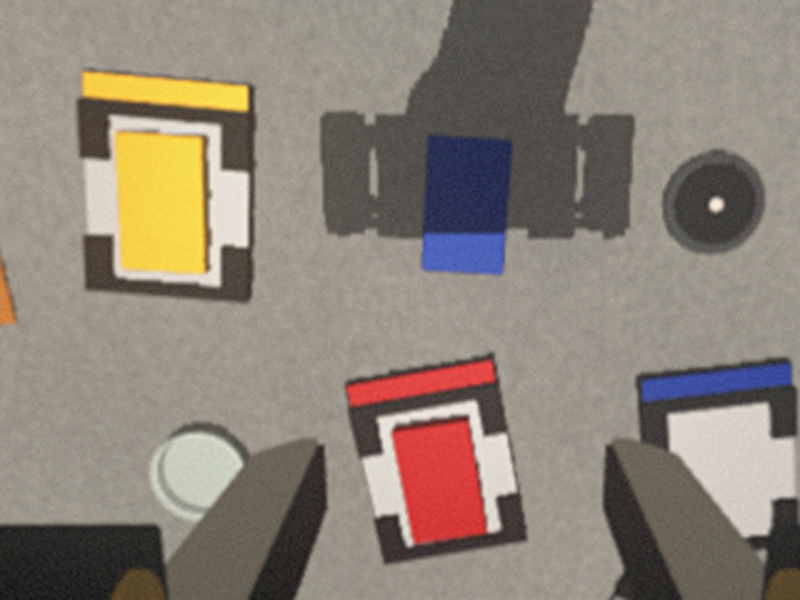

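Yellow lies in its recess at about (162,202). The blue corners are (427,134), (512,140), (504,274) and (423,270).

```bash
python3 - <<'E'
from h import *
import json
p=json.load(open('pl.json'));c=arm.get_calibration('wrist')
w=lambda u,v,z:at(c,(130+u/2.5,60+v/2.5),z,p)[:2]
B=np.array([w(*k,.012) for k in((427,134),(512,140),(504,274),(423,270))]);print(B.round(4))
x=(B[2]+B[3]-B[0]-B[1]);a=np.degrees(np.arctan2(x[1],x[0]));m=B.mean(0);print('blue',m,a)
tile(tuple(m),90+a,.0005,(.6473,.068),97)
arm.goto([.50,-.05,.36],down(np.pi/2))
im=save('top','t5.png');cv2.imwrite('pics/c5.png',cv2.resize(im[100:240,130:450,::-1],(800,350),interpolation=cv2.INTER_CUBIC))
o=arm.observe();print(o['t'],o['ft_force'].round(1))
E
```

```text
[[ 0.4302 -0.1223]
 [ 0.4336 -0.0728]
 [ 0.5127 -0.0765]
 [ 0.5101 -0.1259]]
blue [ 0.4716322 -0.0993699] -2.6106675654183213
f [0.2 0.  0.2]
gap 0.049401173530896465 29.97977614402771 [ 0.5 -0.1  0.9]
low 0.0365 [0.6476 0.068  0.0381] dF 8.92
44.4917 0.06204128656806452
45.6333 [ 0.4 -0.4 -0.7]
```

View pics/c5.png

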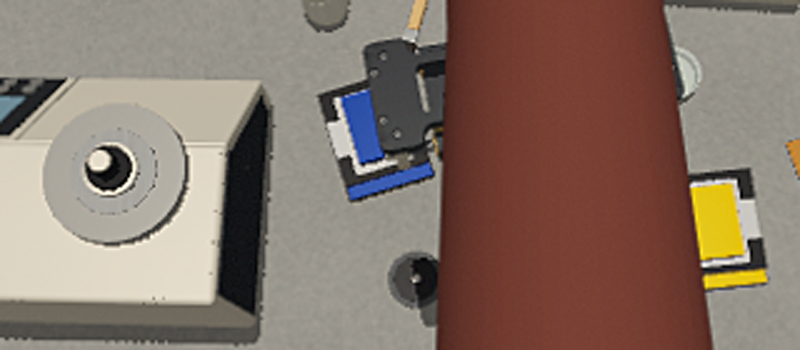

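The arm hides part of the view. The cap still looks fine, and blue is in its tray. I'll swing aside for one last look.

```bash
python3 - <<'E'
from h import *
arm.goto([.42,-.38,.36],down(np.pi/4))
im=save('top','t6.png');cv2.imwrite('pics/c6.png',cv2.resize(im[110:235,230:390,::-1],(768,600),interpolation=cv2.INTER_CUBIC))
ct=arm.get_calibration('top')
print('cap',at(ct,(174.1,167.8),.194),arm.observe()['t'])
E
```

```text
cap [0.58606814 0.2977128  0.194     ] 46.9667
```

View pics/c6.png

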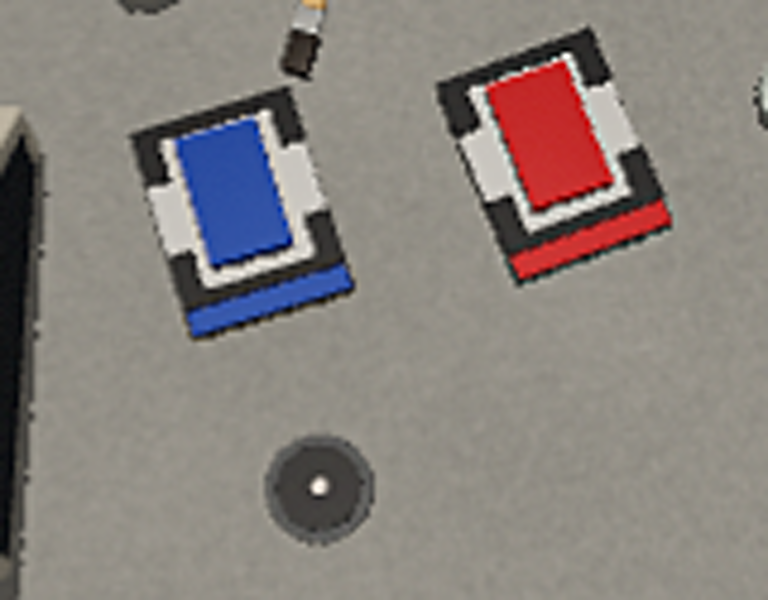

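Blue at (235,192) and red at (550,133) lie flat in their own trays, and the mask at (319,487) hasn't moved.

```bash
python3 -c "
from plant import arm
arm.sleep(.3);print(arm.close_job())"
```

```text
the job is handed in; nothing more can be done
None
```

I handed the job in at about 47 s of the 93 s allowed: the cap lies on the port within about 1 mm of centre by the camera, the red, yellow and blue standards lie flat in their own trays, and I saw no sign that the petri dish or mask had moved.

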